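# Rack the top drying tray in the spray booth

### The arm

A 6-joint arm with a two-finger parallel gripper is mounted at the origin on the work surface. World frame = base frame: x ahead of the robot, y to its left, z up, the work surface at z = 0. Lengths are in m, angles in degrees, forces in N, time in s.
With the tool pointing down it reaches from about 0.25 to 0.725 m from the base axis. Payload 9.7 kg.
Tool frame: the origin (TCP) lies midway between the tips of the shut fingers; the grasp point (between the pads) lies 19 mm behind it; z points along the fingers, y is the line along which they close (so a half turn about z gives the same grasp; the last joint's range is limited). The gripper opens to 85 mm and grips with 20 to 120 N. Pads are 22 mm wide; open, the fingers measure 114 mm over their backs; the gripper's body (76 mm by 85 mm) begins 54 mm behind the grasp point. The pads swing forward as they close: fully open they stand 13 mm farther back than shut.
Start: joints at [-72.422, 4.979, 10.078, 95.1, 0, 90], TCP at [0.166, -0.524, 0.231] pointing down, gripper open.
Joint ranges: [-179.16, 179.16], [-48.56, 103.87], [-65.8, 70.77], [-126.05, 130.52], [-82.76, 87.17], [-180, 180]. Speed limits (degrees/s): [127.2, 127.2, 147.25, 180, 180, 180].

### API

Orientations are given as [roll, pitch, yaw] about the fixed x, y, z axes, in that order (R = Rz(yaw) Ry(pitch) Rx(roll)).
In Python, from workcell import readout, imaging, bot, spotter gives the robot as it stands.
- The arm moves only by the shell command python3 -m jog 'ROWS' [FORCE]. ROWS is JSON, a list of rows, each an object with "rotation": the turn, a rotation vector about the world's x, y, z in degrees, a list of three; "translation": the shift along the world's x, y, z in mm, a list of three; "grip": the finger opening in mm, from 0 to 85.4. In form: [{"rotation": [wx, wy, wz], "translation": [dx, dy, dz], "grip": grip}, ...]. A call has 1 to 20 rows; each row is the pose to reach, as a shift and turn from the pose commanded when the call began; what a row does not reach only later rows make up. A row lasts 1/10 s, in which the tool goes at most 50 mm and 8.59 degrees, less where a joint would pass 70% of its speed; a pose out of reach is approached as far as the arm can. A call with a gripper value outside its range is refused whole. The fingers move at their own pace and stop on an object; FORCE is the grip in N (left out, the last holds). Time passes only in rows, so rows that repeat a pose let the fingers close. It gives the time, the measured TCP pose, the force, the opening and the grip force at its end, in the units of the state.
- readout.get_obs(): the state, without advancing time (a new reading comes with each control period).
- imaging.camera(name): name is "scene" or "top"; returns (picture, depth): 400x640x3 uint8, red, green, blue; 400x640 float32, m along the optical axis (not along the pixel's ray), 0 where there is no reading.
- imaging.camera_info(name): a dict with "vertical_fov" (degrees; the focal length in pixels is half the picture's height over the tangent of half this angle, whatever the lens; pixels are square), "cx", "cy" (the principal point, pixels), "extrinsics" (4x4, takes a point from camera to world coordinates). Camera axes: x right, y down, z forward; pixel columns grow to the right and rows downward; lengths in m; the calibration is good to about 2 mm. A picture is of the moment at which its call begins. camera_info takes no time and is no camera call.
- bot.job_done(): hands the job in; it is judged then, once.
Trained networks look in the newest picture that a camera, given by its name, has taken for a name from the list of things; names that differ only in an ending like _2 or _b are one class to them, and where a whole thing is asked for, a point or a joint stands for the part that bears it (a point fixed in the world has none). Each returns a list of dicts, best first, with "confidence" (0 to 1); they miss things now and then, are a little off and sometimes report something else, mostly with a low value. They report only what shows in the picture. A call takes as long as a camera call. They do not tell look-alikes from the thing itself.
- spotter.spot_in(camera, target): "box" ([centre column, centre row, width, height] in pixels, round what is visible of it).
- spotter.mark_of(camera, target): "uv" ([column, row] in pixels: a listed point, or the origin of a listed thing).
The state is a dict: "time": time; "q": joint angles; "qd": joint speeds; "joint_efforts": joint torques, N m; "ee_pos": TCP position; "tcp_rot": TCP orientation; "wrist_force": force on the tool from outside, world axes, zero at the start; "torque": the same for the moment, N m; "opening": finger opening in m; "grasp_force": force on a finger pad.
Only numpy, scipy, OpenCV 4.12 (cv2) and the standard library are available. Lean on these libraries where they do the work, as an engineer would, in place of code of your own. Each camera call takes 0.05 s, during which the arm holds its last target. There are 200 camera calls.

### The job

Lift the top drying tray off the stacked pile, leaving the trays below in place, and set it down flat on the free bench to change your grip. Then take it up again and slide it all the way into the roofed wire rack, back against the stop with its pull handle at the open mouth, and let go. Keep the tray near level throughout (the paint is wet) and do not disturb the can, the tape roll or the cup.

Things in the scene. Friction and masses are not known exactly. Their poses are not given: they have to be found in the camera images.
- tray: The top tray of the pile, to be moved: plywood, 0.28 kg, open box 150 (x) by 104 mm (y). Origin: centre of its underside; z up, x from handle end to plain end. Foot 128 x 82 mm at z 0-6, floor z 6-10, walls 8 mm thick up to z 34 (long walls centred at y +-48, end walls at x +-71). Flat white blanks are stuck on the floor within 45 mm of the centre. Nests 6 mm deep with 3 mm play; pitch 28 mm.
- tray_com (a point): Point on the tray's floor (z 10 mm) below its balance point, x = -12, y = 0 in the tray's frame.
- tray_lip (a point): Middle of the top edge of the tray's pull handle, at tray x -120.5, y 0, z 32 mm. The handle is a flat tongue 64 mm wide (x -75 to -125, z 6-10) that ends in an upturned lip, 64 mm wide, 9 mm thick, z 6 to 32.
- tray_mid: The tray directly below the top one, of the same shape; same origin and axes. It must stay.
- tray_low: The lowest tray of the pile, of the same shape; it must stay.
- cradle: Grey cradle fixed to the bench that holds the three nested trays, their centre at x -80, y 0 mm, same yaw. Slab x -218 to 14, y +-58, 20 mm high. End stops 7 mm thick, up to z 125: at x 5.5 (80 wide) and x -215.5 (40 wide), so close to the trays' ends that only the long walls can be gripped. Top tray: underside z 76, rim z 110; it must rise 50 mm to clear the stops.
- rack: Wire rack fixed to the bench, one bay open in front. Origin: middle of the front edge at bench level; x points into the bay, z up. Floor top z 50 mm, x 0 to 166. Sides: inside y +-60, outside +-66 (corner posts to +-73), up to z 122. Back stop: face at x 160, up to z 65. Wire roof: from x 31 to the back, underside z 112, top z 118.
- bay (a point): Point on the rack's floor (rack x 85, y 0, z 50 mm) where the tray's origin lies when fully home against the back stop; axes as the rack. The tray's x axis then points along the rack's x (handle out at the mouth).
- can: Metal paint can with paper label, standing loose on the bench, 72 mm across, 100 mm high; origin centre of the underside. Leave alone.
- tape: Roll of tan masking tape lying flat and loose, 100 mm across, 26 mm high; origin centre of the underside. Leave alone.
- cup: Grey plastic mixing cup, loose, 80 mm across the rim, 80 mm high; origin centre of the underside. Leave alone.
Mind the look-alikes: they are no part of the job. Leave any orange look-alike of the tray alone.

How it is judged (in metres and radians):
On the way, in this order (a step that is already met when the one before it is completed fails the run):
1. the top tray is lifted clear of the tray below (z of tray in the frame of tray_mid above 0.05 m), for 0.1 s.
2. the tray lies flat on the bench, let go and at rest (height (world z) of tray below 0.006 m and angle between tray's own z axis and vertical below 0.05 rad and contact force between tray and the fingers below 0.1 N and linear speed of tray below 0.02 m/s), for 0.2 s.
At the end, for the whole second after the job is handed in: The tray lies flat on the rack's floor at rest, let go, its handle at the mouth, with its plain end no more than 15 mm from the back stop; the two other trays are still nested in the cradle (x of tray in the frame of bay between -0.015 and 0.008 m and y of tray in the frame of bay between -0.015 and 0.015 m and z of tray in the frame of bay between -0.005 and 0.006 m and x of tray_lip in the frame of bay below -0.08 m and angle between tray's own z axis and vertical below 0.06 rad and linear speed of tray below 0.01 m/s and angular speed of tray below 0.05 rad/s and z of tray_mid in the frame of cradle below 0.053 m and z of tray_low in the frame of cradle below 0.025 m); the robot touches nothing.
It fails at once if the tray is tipped more than about 20 degrees (angle between tray's own z axis and vertical above 0.35 rad).
It fails at once if a lower tray is moved more than 15 mm (distance of any of tray_mid, tray_low from where it was at the start of the episode above 0.015 m).
It fails at once if the can, tape roll or cup is moved more than 15 mm (distance of any of can, tape, cup from where it was at the start of the episode above 0.015 m).
It also fails if it takes over 64 s, if anything falls off the work surface, if the arm or the gripper's body presses on something with over 40 N, if the wrist force passes 120 N, or if a joint passes its speed limit or range.

## Working session

There is one attempt and no reset: what is moved stays moved. The work goes in short steps, Python scripts to look and compute and a shell command to move; the robot and the scene stay as the last step left them, time stands still between calls to the robot, and variables do not carry over. Pictures are saved under pics/ and viewed, at most 10 in all, crops included, and the job is handed in when it is done.

```bash
mkdir -p pics
cat > h.py <<'E'
import numpy as np, cv2
from workcell import readout, imaging, bot, spotter
def cam(n):
    p,d=imaging.camera(n); i=imaging.camera_info(n); return p,d,i
def pts(d,i):
    f=200/np.tan(np.radians(i["vertical_fov"])/2)
    v,u=np.mgrid[0:400,0:640]
    P=np.stack([(u-i["cx"])/f*d,(v-i["cy"])/f*d,d,np.ones_like(d)],-1)
    W=(P@np.array(i["extrinsics"]).T)[...,:3]; W[d<=0]=np.nan
    return W
E
python3 - <<'E'
from h import *
for n in ("scene","top"):
    p,d,i=cam(n); cv2.imwrite(f"pics/{n}0.png",p[...,::-1]); W=pts(d,i); np.save(f"{n}0.npy",W)
    print(n,i)
    for t in ("tray","cradle","rack","can","tape","cup"):
        for r in spotter.spot_in(n,t)[:4]:
            b=r["box"];c,q=int(min(639,b[0])),int(min(399,b[1])); print(t,round(r["confidence"],2),np.round(b),np.round(W[q,c],3))
    for t in ("tray","tray_lip","tray_com","bay","rack","cradle"):
        for r in spotter.mark_of(n,t)[:3]:
            b=r["uv"]; print("mark",t,round(r["confidence"],2),np.round(b),np.round(W[int(b[1])%400,int(b[0])%640],3))
print(readout.get_obs())
E
```

```text
scene {'vertical_fov': 51.610007235529025, 'cx': 326.6822306503136, 'cy': 193.08434837639368, 'extrinsics': array([[ 8.86333582e-01,  3.55562594e-01, -2.96627752e-01,
         9.48209058e-01],
       [ 4.63047101e-01, -6.81153089e-01,  5.67113614e-01,
        -7.06195929e-01],
       [-4.04521864e-04, -6.40004461e-01, -7.68371086e-01,
         1.06498883e+00],
       [ 0.00000000e+00,  0.00000000e+00,  0.00000000e+00,
         1.00000000e+00]])}
tray 0.83 [415. 157.  52.  30.] [0.74  0.365 0.011]
tray 0.73 [332. 144.  57.  34.] [0.483 0.216 0.087]
tray 0.67 [324. 114.  56.  26.] [0.34  0.435 0.008]
cradle 0.64 [330. 155.  72.  53.] [0.507 0.162 0.093]
rack 0.85 [310. 275.  73.  84.] [ 0.635 -0.211 -0.001]
can 0.61 [334. 199.  23.  32.] [0.599 0.004 0.087]
can 0.6 [311. 273.  77.  79.] [ 0.635 -0.205 -0.004]
tape 0.65 [223. 332.  43.  40.] [ 0.514 -0.467  0.002]
tape 0.21 [330. 164.  56.  20.] [0.508 0.16  0.052]
cup 0.63 [375. 120.  20.  28.] [0.559 0.42  0.074]
mark tray 0.82 [330. 118.] [0.385 0.391 0.033]
mark tray 0.8 [340. 147.] [0.514 0.222 0.081]
mark tray 0.62 [420. 162.] [0.
[... 1915 characters left out ...]
. 200.] [0.575 0.225 0.082]
{'time': 1.3, 'q': array([-7.24221510e+01,  4.97747455e+00,  1.00781178e+01,  9.50983229e+01,
        1.65602186e-03,  9.00021222e+01]), 'qd': array([ 0.07466139, -0.06036601,  0.10150661, -0.07656623, -0.05047315,
       -0.125816  ]), 'joint_efforts': array([ 2.39452638e-03, -5.20104790e+01,  4.64855933e+01,  1.96086330e-03,
        1.89981538e-04, -5.50832681e-06]), 'ee_pos': array([ 0.16610953, -0.52431957,  0.23129696]), 'tcp_rot': array([ 1.79997680e+02, -1.65610780e-03,  1.75757269e+01]), 'wrist_force': array([-0.46028709, -0.53880033, -0.75492856]), 'torque': array([ 0.00742066, -0.00689124,  0.0378492 ]), 'grasp_force': 0.0, 'opening': 0.0852447337990861}
```

Run:
```python
import cv2,numpy as np
a=cv2.imread("pics/scene0.png")[80:360,190:470]; b=cv2.imread("pics/top0.png")[110:330,150:480]
cv2.imwrite("pics/a.png",cv2.resize(a,None,fx=2.1,fy=2.1)); cv2.imwrite("pics/b.png",cv2.resize(b,None,fx=2.4,fy=2.4))
```

```text
(no output)
```

View pics/a.png

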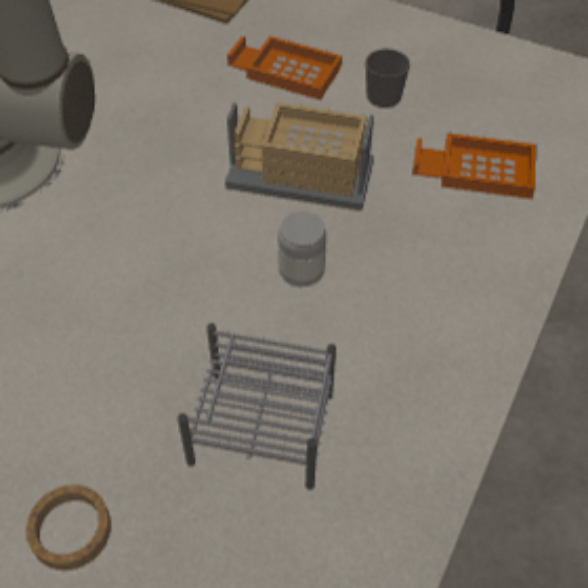

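View pics/b.png

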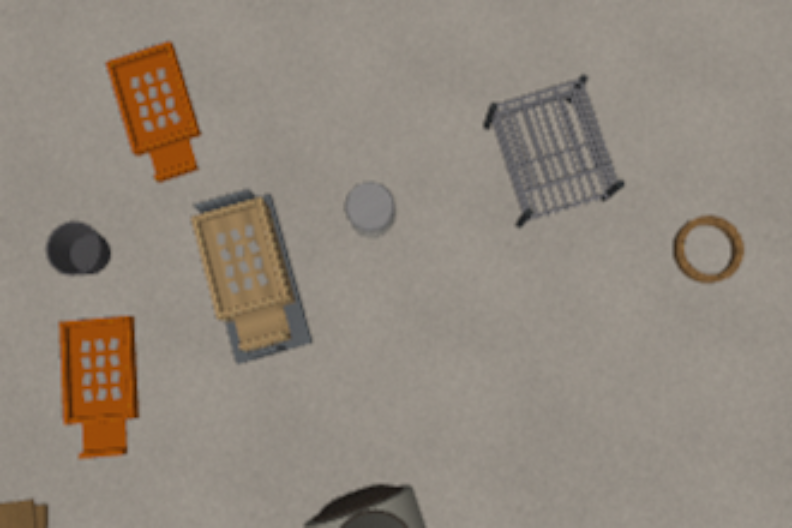

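Candidates: orange trays at top-image (190,270) and (212,156), and the plywood pile at (250,222). I choose the plywood one in the grey cradle (its top tray). The can is at (306,196), the rack at (379,173) with its mouth towards the robot, and the tape at (446,214). Next come the precise fits and the close crop.

```bash
cat >> h.py <<'E'
from scipy.optimize import minimize
def ortho(img,i,c,yaw,z,half=150,s=2):
    """top-down view at height z; px = s per mm; image up = local x, left = local y"""
    f=200/np.tan(np.radians(i["vertical_fov"])/2); Ti=np.linalg.inv(np.array(i["extrinsics"]))
    K=np.array([[f,0,i["cx"]],[0,f,i["cy"]],[0,0,1]]); a=np.radians(yaw)
    ex=np.array([np.cos(a),np.sin(a),0]);ey=np.array([-np.sin(a),np.cos(a),0])
    N=half*2*s; m=1e-3/s
    # world = c + ex*(N/2-r)*m + ey*(N/2-q)*m
    A=np.zeros((4,3)); A[:3,0]=-ey*m; A[:3,1]=-ex*m; A[:3,2]=np.array([c[0],c[1],z])+(ex+ey)*N/2*m; A[3,2]=1
    H=K@(Ti@A)[:3]
    return cv2.warpPerspective(img,H,(N,N),flags=cv2.INTER_LINEAR|cv2.WARP_INVERSE_MAP)
E
python3 - <<'E'
from h import *
S={n:(cv2.imread(f"pics/{n}0.png"),imaging.camera_info(n),np.load(f"{n}0.npy")) for n in("scene","top")}
# pile: wood-coloured points at rim height
for n,(im,i,W) in S.items():
    hsv=cv2.cvtColor(im,cv2.COLOR_BGR2HSV)
    near=(np.hypot(W[...,0]-.5,W[...,1]-.21)<.16)
    m=near&(W[...,2]>.098)&(W[...,2]<.118)&(hsv[...,1]>70)
    r=cv2.minAreaRect((W[m][:,:2]*1000).astype(np.float32)); print(n,"rim",m.sum(),r)
    m=near&(W[...,2]>.116); print(" stops",np.round(W[m][:,:3],3)[:6].tolist(), np.median(W[near&(W[...,2]>.1)][:,2]))
    R=(np.hypot(W[...,0]-.66,W[...,1]+.225)<.15)&(W[...,2]>.085)
    r=cv2.minAreaRect((W[R][:,:2]*1000).astype(np.float32)); print(n,"rack",R.sum(),r, np.round(cv2.boxPoints(r)))
o=[ortho(S[n][0],S[n][1],c,y,z,100 if k==0 else 130,1.5 if k==0 else 1.2) if 0 else cv2.resize(ortho(S[n][0],S[n][1],c,y,z,150,1),(300,300)) for k,(c,y,z) in enumerate([((.5,.215),15,.11),((.66,-.225),17,.118)]) for n in("scene","top")]
g=np.vstack([np.hstack(o[:2]),np.hstack(o[2:])])
for k in range(0,600,50): g[k,::4]=(0,255,255); g[::4,k]=(0,255,255)
cv2.imwrite("pics/ortho.png",g)
E
```

```text
scene rim 491 ((490.65423583984375, 209.8363037109375), (199.89553833007812, 111.5401611328125), 13.406827926635742)
 stops [[0.377, 0.199, 0.124], [0.38, 0.2, 0.125], [0.374, 0.196, 0.121], [0.38, 0.193, 0.125], [0.38, 0.2, 0.12], [0.382, 0.183, 0.13]] 0.10825397424550154
scene rack 1299 ((659.8363037109375, -233.54466247558594), (171.09739685058594, 147.04226684570312), 15.812577247619629) [[ 557. -186.]
 [ 598. -328.]
 [ 762. -281.]
 [ 722. -139.]]
top rim 419 ((490.4866638183594, 214.5022430419922), (198.24595642089844, 103.9563217163086), 14.732600212097168)
 stops [[0.609, 0.208, 0.124], [0.609, 0.204, 0.128], [0.607, 0.222, 0.121], [0.606, 0.218, 0.127], [0.607, 0.215, 0.121], [0.605, 0.211, 0.129]] 0.10970304870828596
top rack 749 ((660.586181640625, -227.76510620117188), (170.3310089111328, 145.21707153320312), 15.676225662231445) [[ 559. -181.]
 [ 598. -321.]
 [ 762. -275.]
 [ 723. -135.]]
```

View pics/ortho.png

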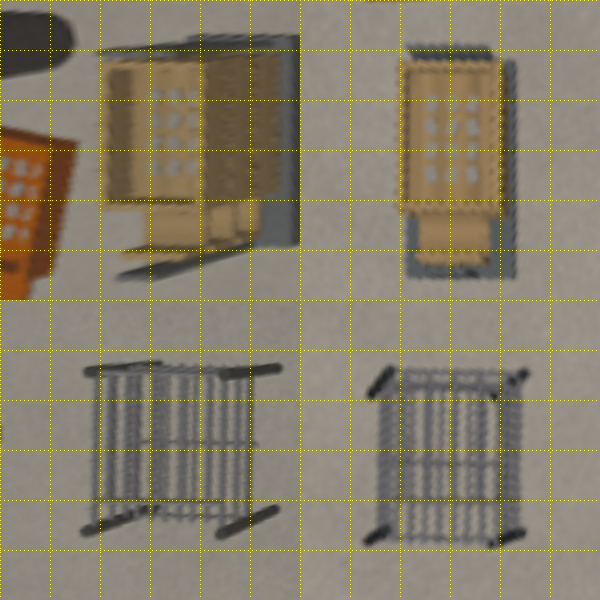

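The close crop shows the plywood tray with white blanks. In the bay-plane views the rim is at cols 401–503, rows 60–213 (top camera), which puts the tray centre at about (0.515, 0.216) with yaw ≈ 14.7°. I'll refine the rack next.

Run:
```python
from h import *
S={n:(cv2.imread(f"pics/{n}0.png"),imaging.camera_info(n),np.load(f"{n}0.npy")) for n in("scene","top")}
c=np.array([.66,-.23]);a=np.radians(16);ex=np.array([np.cos(a),np.sin(a)]);ey=np.array([-ex[1],ex[0]])
for n,(im,i,W) in S.items():
    L=np.stack([(W[...,:2]-c)@ex,(W[...,:2]-c)@ey],-1)*1000
    for lo,hi in((.04,.055),(.105,.125)):
        m=(np.abs(L[...,0])<110)&(np.abs(L[...,1])<100)&(W[...,2]>lo)&(W[...,2]<hi)
        q=L[m]; print(n,lo,m.sum(),np.percentile(q[:,0],[0,2,98,100]).round(),np.percentile(q[:,1],[0,2,98,100]).round())
o=[ortho(S[n][0],S[n][1],c,16,z,110,1) for z in(.118,.05) for n in("scene","top")]
o=[ortho(S[n][0],S[n][1],c,16,z,75*2//2+25,2)[:, :] for z in (.118,) for n in("scene","top")]
g=np.hstack(o)
for k in range(0,800,40): g[:,k][::4]=(0,255,255)
for k in range(0,400,40): g[k,::4]=(0,255,255)
cv2.imwrite("pics/rack.png",g)
```

```text
scene 0.04 579 [-87. -84.  82.  84.] [-78. -74.  58.  62.]
scene 0.105 1096 [-86. -81.  81.  84.] [-77. -74.  63.  70.]
top 0.04 464 [-84. -82.  79.  79.] [-63. -61.  54.  74.]
top 0.105 640 [-84. -78.  83.  87.] [-71. -65.  69.  75.]
```

View pics/rack.png

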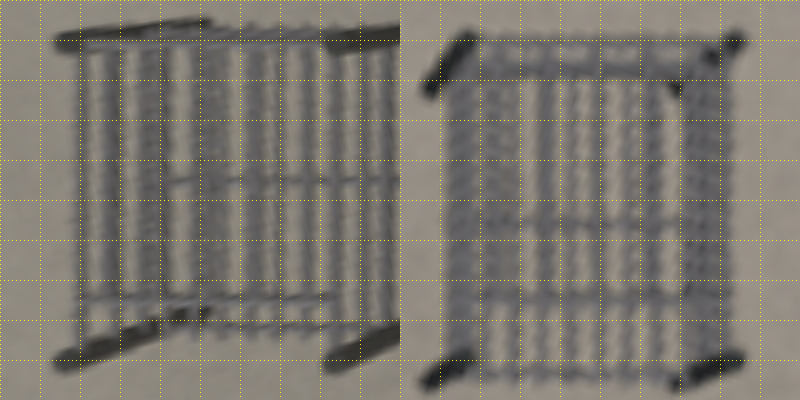

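```bash
T='x'; python3 -m jog '[{"rotation":[0,0,-3.1],"translation":[349,692,0],"grip":50},{"rotation":[0,0,-3.1],"translation":[349,692,0],"grip":50},{"rotation":[0,0,-3.1],"translation":[349,692,0],"grip":50},{"rotation":[0,0,-3.1],"translation":[349,692,0],"grip":50},{"rotation":[0,0,-3.1],"translation":[349,692,0],"grip":50},{"rotation":[0,0,-3.1],"translation":[349,692,0],"grip":50},{"rotation":[0,0,-3.1],"translation":[349,692,0],"grip":50},{"rotation":[0,0,-3.1],"translation":[349,692,0],"grip":50},{"rotation":[0,0,-3.1],"translation":[349,692,0],"grip":50},{"rotation":[0,0,-3.1],"translation":[349,692,0],"grip":50},{"rotation":[0,0,-3.1],"translation":[349,692,0],"grip":50},{"rotation":[0,0,-3.1],"translation":[349,692,0],"grip":50},{"rotation":[0,0,-3.1],"translation":[349,692,0],"grip":50},{"rotation":[0,0,-3.1],"translation":[349,692,0],"grip":50},{"rotation":[0,0,-3.1],"translation":[349,692,0],"grip":50},{"rotation":[0,0,-3.1],"translation":[349,692,0],"grip":50},{"rotation":[0,0,-3.1],"translation":[349,692,0],"grip":50},{"rotation":[0,0,-3.1],"translation":[349,692,0],"grip":50},{"rotation":[0,0,-3.1],"translation":[349,692,0],"grip":50},{"rotation":[0,0,-3.1],"translation":[349,692,0],"grip":50}]' 40
```

```text
time: 3.3
ee_pos: [0.5193, 0.1508, 0.2318]
tcp_rot: [-179.3, -0.0, 15.9]
wrist_force: [-0.1, 0.2, -0.1]
opening: 0.0497
grasp_force: 0.0
```

```bash
python3 -m jog '[{"rotation":[0,0,0],"translation":[0,0,0],"grip":50},{"rotation":[0,0,0],"translation":[0,0,0],"grip":50},{"rotation":[0,0,0],"translation":[0,0,0],"grip":50}]'
```

```text
time: 3.6
ee_pos: [0.5196, 0.1513, 0.2315]
tcp_rot: [-179.3, -0.0, 15.9]
wrist_force: [-0.1, 0.5, -0.9]
opening: 0.0503
grasp_force: 0.0
```

```bash
python3 -m jog '[{"rotation":[-0.7,-0.2,-1.4],"translation":[-4,16,0],"grip":50},{"rotation":[-0.7,-0.2,-1.4],"translation":[-4,16,-40],"grip":50},{"rotation":[-0.7,-0.2,-1.4],"translation":[-4,16,-75],"grip":50},{"rotation":[-0.7,-0.2,-1.4],"translation":[-4,16,-95],"grip":50},{"rotation":[-0.7,-0.2,-1.4],"translation":[-4,16,-95],"grip":50},{"rotation":[-0.7,-0.2,-1.4],"translation":[-4,16,-95],"grip":50}]'
python3 - <<'E'
from h import *
p,d,i=cam("scene"); q,e,j=cam("top")
a=cv2.resize(p[100:200,270:390,::-1],None,fx=3.3,fy=3.3,interpolation=cv2.INTER_CUBIC); b=cv2.resize(q[165:265,190:310,::-1],None,fx=3.3,fy=3.3,interpolation=cv2.INTER_CUBIC)
cv2.imwrite("pics/pre.png",np.hstack([a,b]))
E
```

```text
time: 4.2
ee_pos: [0.5202, 0.1519, 0.137]
tcp_rot: [-179.3, -0.0, 16.0]
wrist_force: [0.6, 0.7, -0.3]
opening: 0.0501
grasp_force: 0.0
```

View pics/pre.png

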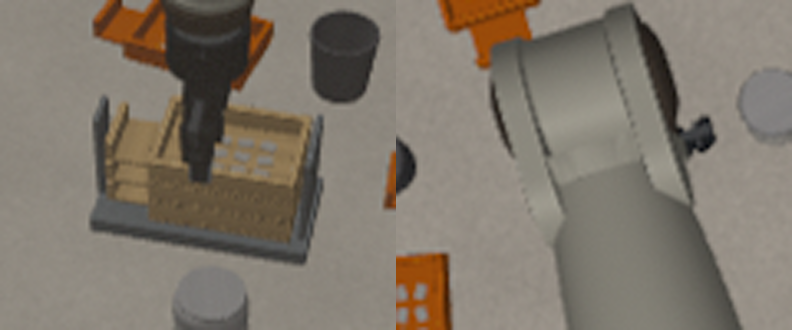

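```bash
python3 -c "
from h import *
o=readout.get_obs(); print(o['q'].round(2),o['ee_pos'],o['tcp_rot'])"; python3 -m jog '[{"rotation":[0,0,0],"translation":[0,10,0],"grip":50},{"rotation":[0,0,0],"translation":[0,10,0],"grip":50},{"rotation":[0,0,0],"translation":[0,10,0],"grip":50}]'; python3 -c "
from h import *
o=readout.get_obs(); print(o['q'].round(2),o['joint_efforts'].round(2))"
```

```text
[ 15.91   2.97  -2.35  84.55   0.69 179.94] [0.52090012 0.15208378 0.13806979] [-1.79308363e+02 -1.27120947e-01  1.59697185e+01]
time: 4.6
ee_pos: [0.5217, 0.1576, 0.1368]
tcp_rot: [-179.1, -0.0, 16.4]
wrist_force: [0.1, 0.2, 0.2]
opening: 0.05
grasp_force: 0.0
[ 16.34   3.4   -2.05  84.52   0.9  179.94] [ 1.000e-01 -5.091e+01  4.732e+01 -3.000e-02  7.000e-02 -0.000e+00]
```

```bash
python3 -m jog '[{"rotation":[0,0,8.5],"translation":[0,0,50],"grip":50},{"rotation":[0,0,17],"translation":[-3,5,50],"grip":50},{"rotation":[0,0,25.5],"translation":[-6,10,50],"grip":50},{"rotation":[0,0,34],"translation":[-6,10,50],"grip":50},{"rotation":[0,0,42.5],"translation":[-6,10,50],"grip":50},{"rotation":[0,0,51],"translation":[-6,10,50],"grip":50},{"rotation":[0,0,59.5],"translation":[-6,10,50],"grip":50},{"rotation":[0,0,68],"translation":[-6,10,50],"grip":50},{"rotation":[0,0,76.5],"translation":[-6,10,50],"grip":50},{"rotation":[0,0,85],"translation":[-6,10,50],"grip":50},{"rotation":[0,0,93.5],"translation":[-6,10,50],"grip":50},{"rotation":[0,0,102],"translation":[-6,10,50],"grip":50},{"rotation":[0,0,110],"translation":[-6,10,50],"grip":50},{"rotation":[0,0,118],"translation":[-6,10,50],"grip":50},{"rotation":[0,0,126],"translation":[-6,10,50],"grip":50},{"rotation":[0,0,134],"translation":[-6,10,50],"grip":50},{"rotation":[0,0,134],"translation":[-6,10,50],"grip":50},{"rotation":[0,0,134],"translation":[-6,10,50],"grip":50}]'; python3 -c "
from h import *
o=readout.get_obs(); print(o['q'].round(2),o['ee_pos'],o['tcp_rot'])"
```

```text
time: 6.4
ee_pos: [0.5155, 0.1674, 0.1864]
tcp_rot: [-179.1, 0.0, 150.1]
wrist_force: [0.4, 0.1, 0.6]
opening: 0.05
grasp_force: 0.0
[18.31  3.84  3.88 90.7  -0.61 48.16] [0.51548497 0.16739595 0.18640116] [-1.79109348e+02  1.47468367e-02  1.50148457e+02]
```

```bash
python3 -m jog '[{"rotation":[0.9,-0.1,44.4],"translation":[0,0,0],"grip":50},{"rotation":[0.9,-0.1,44.4],"translation":[0,0,0],"grip":50},{"rotation":[0.9,-0.1,44.4],"translation":[0,0,-20],"grip":50},{"rotation":[0.9,-0.1,44.4],"translation":[0,0,-40],"grip":50},{"rotation":[0.9,-0.1,44.4],"translation":[0,0,-50],"grip":50},{"rotation":[0.9,-0.1,44.4],"translation":[0,0,-60],"grip":50},{"rotation":[0.9,-0.1,44.4],"translation":[0,0,-60],"grip":50},{"rotation":[0.9,-0.1,44.4],"translation":[0,0,-60],"grip":50},{"rotation":[0.9,-0.1,44.4],"translation":[0,0,-60],"grip":50}]'
python3 - <<'E'
from h import *
p,d,i=cam("scene")
cv2.imwrite("pics/pre2.png",cv2.resize(p[100:200,270:390,::-1],None,fx=5,fy=5,interpolation=cv2.INTER_CUBIC))
E
```

```text
time: 7.3
ee_pos: [0.5158, 0.1675, 0.1271]
tcp_rot: [-180.0, 0.1, -165.4]
wrist_force: [0.2, -0.8, 0.5]
opening: 0.0498
grasp_force: 0.0
```

View pics/pre2.png

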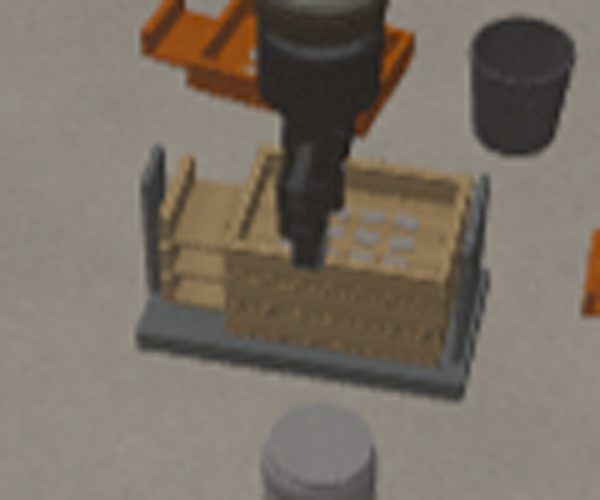

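The outer finger stands just outside the near long wall (pixel 305,260), about 42% along from the handle end. Now I'll descend and close.

```bash
python3 -m jog '[{"rotation":[0,0,0],"translation":[0,0,-15],"grip":50},{"rotation":[0,0,0],"translation":[0,0,-28],"grip":50},{"rotation":[0,0,0],"translation":[0,0,-36],"grip":40},{"rotation":[0,0,0],"translation":[0,0,-36],"grip":30},{"rotation":[0,0,0],"translation":[0,0,-36],"grip":22},{"rotation":[0,0,0],"translation":[0,0,-36],"grip":18},{"rotation":[0,0,0],"translation":[0,0,-36],"grip":16}]' 30; python3 -m jog '[{"rotation":[0,0,0],"translation":[0,0,0],"grip":13},{"rotation":[0,0,0],"translation":[0,0,0],"grip":10},{"rotation":[0,0,0],"translation":[0,0,0],"grip":7},{"rotation":[0,0,0],"translation":[0,0,0],"grip":4},{"rotation":[0,0,0],"translation":[0,0,0],"grip":4},{"rotation":[0,0,0],"translation":[0,0,0],"grip":4},{"rotation":[0,0,0],"translation":[0,0,0],"grip":4}]' 80
```

```text
time: 8.05
ee_pos: [0.5158, 0.1675, 0.0908]
tcp_rot: [-180.0, 0.0, -165.2]
wrist_force: [-0.5, 1.1, -0.5]
opening: 0.016
grasp_force: 0.0
time: 8.75
ee_pos: [0.5158, 0.1676, 0.091]
tcp_rot: [180.0, 0.1, -165.2]
wrist_force: [-1.4, 2.3, 5.4]
opening: 0.0062
grasp_force: 78.8
```

```bash
python3 -m jog '[{"rotation":[0,0,0],"translation":[0,0,3],"grip":4},{"rotation":[0,0,0],"translation":[0,0,8],"grip":4},{"rotation":[0,0,0],"translation":[0,0,15],"grip":4},{"rotation":[0,0,0],"translation":[0,0,24],"grip":4},{"rotation":[0,0,0],"translation":[0,0,34],"grip":4},{"rotation":[0,0,0],"translation":[0,0,44],"grip":4},{"rotation":[0,0,0],"translation":[0,0,54],"grip":4},{"rotation":[0,0,0],"translation":[0,0,64],"grip":4},{"rotation":[0,0,0],"translation":[0,0,74],"grip":4},{"rotation":[0,0,0],"translation":[0,0,82],"grip":4},{"rotation":[0,0,0],"translation":[0,0,86],"grip":4},{"rotation":[0,0,0],"translation":[0,0,86],"grip":4}]'
python3 - <<'E'
from h import *
p,d,i=cam("scene")
cv2.imwrite("pics/lift.png",cv2.resize(p[70:200,260:410,::-1],None,fx=4,fy=4,interpolation=cv2.INTER_CUBIC))
E
```

```text
time: 9.95
ee_pos: [0.5157, 0.1674, 0.1769]
tcp_rot: [-180.0, 0.0, -165.2]
wrist_force: [-0.2, -1.2, -1.9]
opening: 0.0063
grasp_force: 78.1
```

View pics/lift.png

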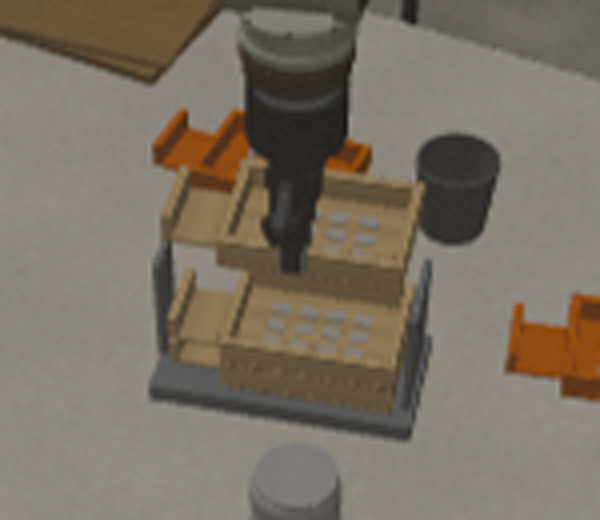

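The tray is up and level, and the lower trays are still nested. Carry it to the free bench in front of the rack mouth.

```bash
python3 -m jog '[{"rotation":[0,0,0],"translation":[-1,-8,2],"grip":4},{"rotation":[0,0,0],"translation":[-2,-24,4],"grip":4},{"rotation":[0,0,0],"translation":[-4,-48,4],"grip":4},{"rotation":[0,0,0],"translation":[-7,-78,4],"grip":4},{"rotation":[0,0,0],"translation":[-10,-108,4],"grip":4},{"rotation":[0,0,0],"translation":[-13,-138,4],"grip":4},{"rotation":[0,0,0],"translation":[-16,-168,4],"grip":4},{"rotation":[0,0,0],"translation":[-19,-198,4],"grip":4},{"rotation":[0,0,0.5],"translation":[-22,-228,4],"grip":4},{"rotation":[0,0,0.5],"translation":[-25,-258,4],"grip":4},{"rotation":[0,0,1],"translation":[-28,-288,4],"grip":4},{"rotation":[0,0,1],"translation":[-31,-318,4],"grip":4},{"rotation":[0,0,1],"translation":[-34,-348,4],"grip":4},{"rotation":[0,0,1],"translation":[-37,-378,4],"grip":4},{"rotation":[0,0,1],"translation":[-40,-408,4],"grip":4},{"rotation":[0,0,1],"translation":[-42,-438,4],"grip":4},{"rotation":[0,0,1],"translation":[-43,-466,4],"grip":4},{"rotation":[0,0,1],"translation":[-44,-488,4],"grip":4},{"rotation":[0,0,1],"translation":[-45,-499,4],"grip":4},{"rotation":[0,0,1],"translation":[-45,-502,4],"grip":4}]'; python3 -m jog '[{"rotation":[0,0,0],"translation":[0,0,0],"grip":4},{"rotation":[0,0,0],"translation":[0,0,0],"grip":4},{"rotation":[0,0,0],"translation":[0,0,-20],"grip":4},{"rotation":[0,0,0],"translation":[0,0,-50],"grip":4},{"rotation":[0,0,0],"translation":[0,0,-80],"grip":4},{"rotation":[0,0,0],"translation":[0,0,-110],"grip":4},{"rotation":[0,0,0],"translation":[0,0,-130],"grip":4},{"rotation":[0,0,0],"translation":[0,0,-144],"grip":4},{"rotation":[0,0,0],"translation":[0,0,-152],"grip":4},{"rotation":[0,0,0],"translation":[0,0,-155],"grip":4},{"rotation":[0,0,0],"translation":[0,0,-155],"grip":4}]'
```

```text
time: 12.0
ee_pos: [0.4695, -0.3358, 0.18]
tcp_rot: [180.0, -0.0, -164.3]
wrist_force: [0.0, -0.6, -2.5]
opening: 0.0062
grasp_force: 78.3
time: 13.1
ee_pos: [0.4708, -0.3347, 0.0259]
tcp_rot: [-180.0, 0.0, -164.2]
wrist_force: [-0.0, -0.7, -1.9]
opening: 0.006
grasp_force: 78.4
```

```bash
python3 -m jog '[{"rotation":[0,0,0],"translation":[0,0,-4],"grip":4},{"rotation":[0,0,0],"translation":[0,0,-7],"grip":4},{"rotation":[0,0,0],"translation":[0,0,-9],"grip":4},{"rotation":[0,0,0],"translation":[0,0,-10],"grip":4},{"rotation":[0,0,0],"translation":[0,0,-10],"grip":4}]'; python3 -m jog '[{"rotation":[0,0,0],"translation":[0,0,-1],"grip":4},{"rotation":[0,0,0],"translation":[0,0,-1],"grip":4}]'
```

```text
time: 13.6
ee_pos: [0.4705, -0.3347, 0.0153]
tcp_rot: [-180.0, -0.0, -164.2]
wrist_force: [0.2, -0.2, -2.4]
opening: 0.0063
grasp_force: 78.4
time: 13.8
ee_pos: [0.4706, -0.3347, 0.015]
tcp_rot: [-180.0, 0.0, -164.2]
wrist_force: [-1.8, 1.0, 4.5]
opening: 0.0059
grasp_force: 79.1
```

```bash
python3 -m jog '[{"rotation":[0,0,0],"translation":[0,0,0],"grip":9},{"rotation":[0,0,0],"translation":[0,0,0],"grip":14},{"rotation":[0,0,0],"translation":[0,0,0],"grip":24},{"rotation":[0,0,0],"translation":[0,0,0],"grip":40},{"rotation":[0,0,0],"translation":[0,0,0],"grip":40},{"rotation":[0,0,0],"translation":[0,0,0],"grip":40},{"rotation":[0,0,0],"translation":[0,0,15],"grip":40},{"rotation":[0,0,0],"translation":[0,0,45],"grip":40},{"rotation":[0,0,0],"translation":[0,0,85],"grip":40},{"rotation":[0,0,0],"translation":[0,0,125],"grip":40},{"rotation":[0,0,0],"translation":[0,0,145],"grip":40},{"rotation":[0,0,0],"translation":[0,0,150],"grip":40}]'; python3 -m jog '[{"rotation":[0,0,-8],"translation":[-20,0,0],"grip":40},{"rotation":[0,0,-16],"translation":[-40,0,0],"grip":40},{"rotation":[0,0,-24],"translation":[-60,0,0],"grip":40},{"rotation":[0,0,-32],"translation":[-80,0,0],"grip":40},{"rotation":[0,0,-40],"translation":[-100,0,0],"grip":40},{"rotation":[0,0,-48],"translation":[-110,0,0],"grip":40},{"rotation":[0,0,-56],"translation":[-120,0,0],"grip":40},{"rotation":[0,0,-64],"translation":[-120,0,0],"grip":40},{"rotation":[0,0,-72],"translation":[-120,0,0],"grip":40},{"rotation":[0,0,-80],"translation":[-120,0,0],"grip":40},{"rotation":[0,0,-88],"translation":[-120,0,0],"grip":40},{"rotation":[0,0,-90],"translation":[-120,0,0],"grip":40},{"rotation":[0,0,-90],"translation":[-120,0,0],"grip":40},{"rotation":[0,0,-90],"translation":[-120,0,0],"grip":40}]'
python3 - <<'E'
from h import *
o=readout.get_obs(); print(o['q'].round(1))
g=[]
c=np.array([.46,-.285])
for n in("scene","top"):
    p,d,i=cam(n); W=pts(d,i); im=p[...,::-1].copy(); hsv=cv2.cvtColor(im,cv2.COLOR_BGR2HSV)
    m=(np.hypot(W[...,0]-.45,W[...,1]+.29)<.16)&(W[...,2]>.022)&(W[...,2]<.045)&(hsv[...,1]>70)
    print(n,m.sum(),cv2.minAreaRect((W[m][:,:2]*1000).astype(np.float32)))
    for t in("tray","tray_lip"):
        for r in spotter.mark_of(n,t)[:4]:
            u,v=map(int,r["uv"]); print(t,round(r["confidence"],2),(u,v),W[min(v,399),min(u,639)].round(3))
    g.append(cv2.resize(ortho(im,i,(.55,-.265),15.8,.034,200,1),(400,400)))
g=np.hstack(g)
for k in range(0,800,50): g[::4,k]=(0,255,255); g[min(k,399),::4]=(0,255,255)
cv2.imwrite("pics/placed.png",g)
E
```

```text
time: 15.0
ee_pos: [0.4714, -0.3353, 0.1685]
tcp_rot: [-179.7, 0.2, -164.2]
wrist_force: [-0.3, -0.4, -1.2]
opening: 0.0398
grasp_force: 0.0
time: 16.4
ee_pos: [0.3503, -0.3344, 0.1638]
tcp_rot: [-180.0, -0.1, 105.9]
wrist_force: [0.6, -0.3, 0.7]
opening: 0.0398
grasp_force: 0.0
[-43.7  -4.8  -7.2  87.7  -0.   30.5]
scene 823 ((458.0718078613281, -344.5185546875), (202.2228240966797, 208.51568603515625), 15.818734169006348)
tray 0.97 (247, 271) [ 0.473 -0.291  0.01 ]
tray 0.79 (423, 159) [0.772 0.373 0.008]
tray 0.69 (331, 118) [0.392 0.394 0.034]
tray_lip 0.75 (300, 100) [0.209 0.47  0.001]
tray_lip 0.66 (389, 148) [0.649 0.349 0.029]
tray_lip 0.63 (205, 257) [ 0.351 -0.319  0.034]
top 442 ((459.9377746582031, -341.6822509765625), (197.58724975585938, 212.10116577148438), 16.382619857788086)
tray 0.91 (215, 150) [0.776 0.363 0.009]
tray 0.82 (188, 267) [0.351 0.455 0.012]
tray 0.73 (394, 225) [ 0.48  -0.281  0.013]
tray_lip 0.6 (410, 263) [ 0.345 -0.332  0.002]
tray_lip 0.6 (193, 297) [0.248 0.429 0.034]
tray_lip 0.56 (227, 179) [0.662 0.314 0.025]
```

View pics/placed.png

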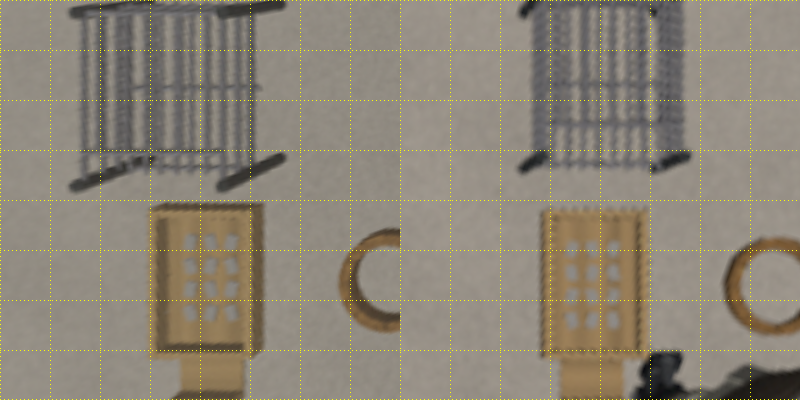

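The tray lies flat in front of the rack (top view rim cols 543–647, rows 210–356), in line with its mouth, with the tape well clear. Next I'll grip the handle lip.

```bash
python3 -m jog '[{"rotation":[0,0,0],"translation":[3,16,-20],"grip":40},{"rotation":[0,0,0],"translation":[3,16,-60],"grip":40},{"rotation":[0,0,0],"translation":[3,16,-95],"grip":40},{"rotation":[0,0,0],"translation":[3,16,-120],"grip":40},{"rotation":[0,0,0],"translation":[3,16,-138],"grip":40},{"rotation":[0,0,0],"translation":[3,16,-147],"grip":40},{"rotation":[0,0,0],"translation":[3,16,-149],"grip":36},{"rotation":[0,0,0],"translation":[3,16,-149],"grip":30},{"rotation":[0,0,0],"translation":[3,16,-149],"grip":24}]' 30; python3 -m jog '[{"rotation":[0,0,0],"translation":[0,0,0],"grip":18},{"rotation":[0,0,0],"translation":[0,0,0],"grip":15},{"rotation":[0,0,0],"translation":[0,0,0],"grip":12},{"rotation":[0,0,0],"translation":[0,0,0],"grip":9},{"rotation":[0,0,0],"translation":[0,0,0],"grip":6},{"rotation":[0,0,0],"translation":[0,0,0],"grip":4},{"rotation":[0,0,0],"translation":[0,0,0],"grip":4}]' 30;  python3 -m jog '[{"rotation":[0,0,0],"translation":[0,0,0],"grip":4},{"rotation":[0,0,0],"translation":[0,0,0],"grip":4},{"rotation":[0,0,0],"translation":[0,0,0],"grip":4}]' 110
```

```text
time: 17.6
ee_pos: [0.354, -0.3191, 0.0164]
tcp_rot: [180.0, 0.1, 105.8]
wrist_force: [0.4, -0.8, -0.0]
opening: 0.024
grasp_force: 0.0
time: 18.3
ee_pos: [0.3534, -0.3188, 0.0155]
tcp_rot: [-180.0, 0.0, 105.8]
wrist_force: [-4.4, -1.0, 4.6]
opening: 0.0083
grasp_force: 32.8
time: 18.6
ee_pos: [0.3534, -0.3188, 0.0155]
tcp_rot: [-180.0, 0.0, 105.8]
wrist_force: [-3.5, 0.5, 5.4]
opening: 0.0064
grasp_force: 104.6
```

```bash
python3 -m jog '[{"rotation":[0,0,0],"translation":[0,0,2],"grip":4},{"rotation":[0,0,0],"translation":[0,0,5],"grip":4},{"rotation":[0,0,0],"translation":[0,0,10],"grip":4},{"rotation":[0,0,0],"translation":[0,0,18],"grip":4},{"rotation":[0,0,0],"translation":[0,0,27],"grip":4},{"rotation":[0,0,0],"translation":[0,0,37],"grip":4},{"rotation":[0,0,0],"translation":[0,0,47],"grip":4},{"rotation":[0,0,0],"translation":[0,0,55],"grip":4},{"rotation":[0,0,0],"translation":[0,0,60],"grip":4},{"rotation":[0,0,0],"translation":[0,0,60],"grip":4},{"rotation":[0,0,0],"translation":[0,0,60],"grip":4}]'
python3 - <<'E'
from h import *
a=np.radians(15.8);ex=np.array([np.cos(a),np.sin(a)]);ey=np.array([-ex[1],ex[0]])
for n in("scene","top"):
    p,d,i=cam(n); W=pts(d,i); L=np.stack([(W[...,:2]-[.4696,-.2857])@ex,(W[...,:2]-[.4696,-.2857])@ey],-1)
    m=(np.abs(L[...,0])<.055)&(np.abs(L[...,1])<.034)&(W[...,2]>.03)&(W[...,2]<.1)
    A=np.c_[L[m],np.ones(m.sum())]; c,*_=np.linalg.lstsq(A,W[m][:,2],rcond=None); print(n,m.sum(),"slope deg",np.degrees(c[:2]).round(2),"floor z",c[2].round(4))
    im=p[...,::-1].copy(); hsv=cv2.cvtColor(im,cv2.COLOR_BGR2HSV)
    m=(L[...,0]>-.1)&(L[...,0]<.1)&(np.abs(L[...,1])<.075)&(W[...,2]>.06)&(W[...,2]<.125)&(hsv[...,1]>70)
    q=L[m]; print(np.percentile(q[:,0],[1,99]),np.percentile(q[:,1],[1,99]))
    if n=="scene": cv2.imwrite("pics/lift2.png",cv2.resize(im[200:340,190:370],None,fx=4,fy=4,interpolation=cv2.INTER_CUBIC))
E
```

```text
time: 19.7
ee_pos: [0.3534, -0.3186, 0.0751]
tcp_rot: [-180.0, -0.0, 105.8]
wrist_force: [-0.4, 0.4, -2.9]
opening: 0.0061
grasp_force: 103.8
scene 847 slope deg [-0.68 -0.27] floor z 0.0678
[-0.09712317  0.07408887] [-0.05469804  0.04906974]
top 635 slope deg [-0.4 -0.3] floor z 0.068
[-0.09501408  0.07302053] [-0.04882968  0.05427606]
```

View pics/lift2.png

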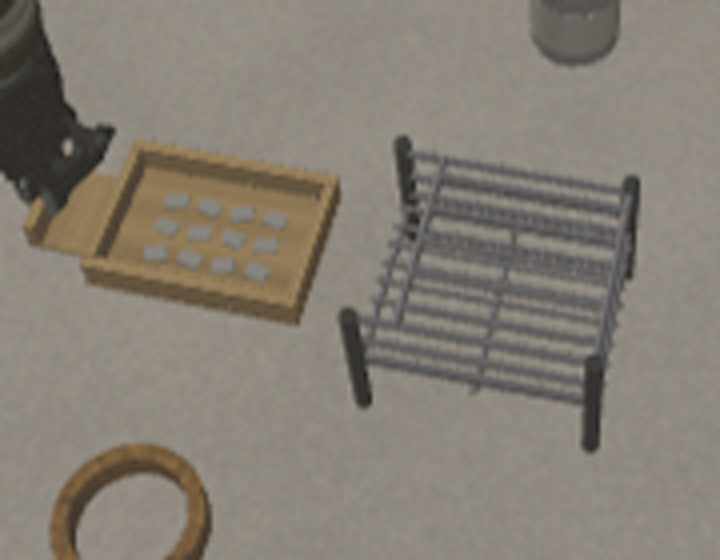

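```bash
python3 -m jog '[{"rotation":[0,0,0],"translation":[5,1.5,0],"grip":4},{"rotation":[0,0,0],"translation":[14,4,0],"grip":4},{"rotation":[0,0,0],"translation":[24,7,0],"grip":4},{"rotation":[0,0,0],"translation":[36,10,0],"grip":4},{"rotation":[0,0,0],"translation":[48,14,0],"grip":4},{"rotation":[0,0,0],"translation":[58,17,0],"grip":4},{"rotation":[0,0,0],"translation":[66,19,0],"grip":4},{"rotation":[0,0,0],"translation":[70,20,0],"grip":4},{"rotation":[0,0,0],"translation":[70,20,0],"grip":4}]'
python3 - <<'E'
from h import *
a=np.radians(15.7);ex=np.array([np.cos(a),np.sin(a)]);ey=np.array([-ex[1],ex[0]])
g=[]
for n in("scene","top"):
    p,d,i=cam(n); im=p[...,::-1].copy()
    g.append(ortho(im,i,(.61,-.245),15.7,.092,130,1.5))
g=np.hstack([cv2.resize(x,(390,390)) for x in g])
for k in range(0,780,39): g[::4,k]=(0,255,255)
cv2.imwrite("pics/ins.png",g)
E
```

```text
time: 20.7
ee_pos: [0.4239, -0.2984, 0.0752]
tcp_rot: [-180.0, -0.0, 105.8]
wrist_force: [-0.7, -0.2, -2.6]
opening: 0.0066
grasp_force: 103.8Traceback (most recent call last):
  File "<stdin>", line 6, in <module>
  File "h.py", line 21, in ortho
    return cv2.warpPerspective(img,H,(N,N),flags=cv2.INTER_LINEAR|cv2.WARP_INVERSE_MAP)
           ~~~~~~~~~~~~~~~~~~~^^^^^^^^^^^^^^^^^^^^^^^^^^^^^^^^^^^^^^^^^^^^^^^^^^^^^^^^^
cv2.error: OpenCV(4.12.0) :-1: error: (-5:Bad argument) in function 'warpPerspective'
> Overload resolution failed:
>  - Can't parse 'dsize'. Sequence item with index 0 has a wrong type
>  - Can't parse 'dsize'. Sequence item with index 0 has a wrong type
```

Only one picture view is left, so I'll continue by force and depth numbers.

```bash
python3 -m jog '[{"rotation":[0,0,0],"translation":[5,1.5,0],"grip":4},{"rotation":[0,0,0],"translation":[13,4,0],"grip":4},{"rotation":[0,0,0],"translation":[22,6.5,0],"grip":4},{"rotation":[0,0,0],"translation":[31,9,0],"grip":4},{"rotation":[0,0,0],"translation":[38,11,0],"grip":4},{"rotation":[0,0,0],"translation":[40,11.6,0],"grip":4},{"rotation":[0,0,0],"translation":[40,11.6,0],"grip":4}]'; python3 -m jog '[{"rotation":[0,0,0],"translation":[5,1.5,0],"grip":4},{"rotation":[0,0,0],"translation":[13,4,0],"grip":4},{"rotation":[0,0,0],"translation":[22,6.5,0],"grip":4},{"rotation":[0,0,0],"translation":[31,9,0],"grip":4},{"rotation":[0,0,0],"translation":[38,11,0],"grip":4},{"rotation":[0,0,0],"translation":[40,11.6,0],"grip":4},{"rotation":[0,0,0],"translation":[40,11.6,0],"grip":4}]'
python3 - <<'E'
from h import *
a=np.radians(15.7);ex=np.array([np.cos(a),np.sin(a)]);ey=np.array([-ex[1],ex[0]]); b=np.array([.6626,-.2301])
for n in("scene","top"):
    p,d,i=cam(n); W=pts(d,i); L=np.stack([(W[...,:2]-b)@ex,(W[...,:2]-b)@ey],-1)*1000
    hsv=cv2.cvtColor(p[...,::-1].copy(),cv2.COLOR_BGR2HSV)
    m=(np.abs(L[...,0]+40)<110)&(np.abs(L[...,1])<75)&(W[...,2]>.08)&(W[...,2]<.1)&(hsv[...,1]>70)&(hsv[...,0]<30)
    q=L[m]; print(n,m.sum(),np.percentile(q[:,0],[1,99]).round(1),np.percentile(q[:,1],[1,99]).round(1))
E
```

```text
time: 21.45
ee_pos: [0.4637, -0.2868, 0.0751]
tcp_rot: [-180.0, -0.0, 105.8]
wrist_force: [0.3, -0.2, -2.2]
opening: 0.0063
grasp_force: 103.8
time: 22.15
ee_pos: [0.5037, -0.2752, 0.0751]
tcp_rot: [-180.0, -0.0, 105.8]
wrist_force: [0.1, 0.8, -2.5]
opening: 0.0061
grasp_force: 103.8
scene 442 [-120.2   29.6] [-54.9  50.1]
top 241 [-118.    29.4] [-49.5  54.7]
```

```bash
python3 -m jog '[{"rotation":[0,0,0],"translation":[5,1.5,0],"grip":4},{"rotation":[0,0,0],"translation":[13,3.7,0],"grip":4},{"rotation":[0,0,0],"translation":[22,6.3,0],"grip":4},{"rotation":[0,0,0],"translation":[29,8.2,0],"grip":4},{"rotation":[0,0,0],"translation":[34,9.7,0],"grip":4},{"rotation":[0,0,0],"translation":[36,10.2,0],"grip":4},{"rotation":[0,0,0],"translation":[36,10.2,-3],"grip":4},{"rotation":[0,0,0],"translation":[36,10.2,-5],"grip":4},{"rotation":[0,0,0],"translation":[36,10.2,-6],"grip":4},{"rotation":[0,0,0],"translation":[36,10.2,-6],"grip":4}]'; python3 -m jog '[{"rotation":[0,0,0],"translation":[0,0,-1],"grip":4},{"rotation":[0,0,0],"translation":[0,0,-2],"grip":4},{"rotation":[0,0,0],"translation":[0,0,-2],"grip":4}]'
```

```text
time: 23.25
ee_pos: [0.5391, -0.2653, 0.069]
tcp_rot: [-180.0, -0.0, 105.8]
wrist_force: [0.2, -0.6, -1.8]
opening: 0.0065
grasp_force: 103.8
time: 23.55
ee_pos: [0.5395, -0.2653, 0.0673]
tcp_rot: [-180.0, -0.0, 105.8]
wrist_force: [-0.3, 0.1, -2.6]
opening: 0.0062
grasp_force: 103.9
```

```bash
python3 -m jog '[{"rotation":[0,0,0],"translation":[0,0,-1],"grip":4},{"rotation":[0,0,0],"translation":[0,0,-1.5],"grip":4},{"rotation":[0,0,0],"translation":[0,0,-1.5],"grip":4}]'; python3 -m jog '[{"rotation":[0,0,0],"translation":[2,0.6,0],"grip":4},{"rotation":[0,0,0],"translation":[4,1.2,0],"grip":4},{"rotation":[0,0,0],"translation":[6,1.7,0],"grip":4},{"rotation":[0,0,0],"translation":[6,1.7,0],"grip":4}]'
```

```text
time: 23.85
ee_pos: [0.5395, -0.2653, 0.0659]
tcp_rot: [-180.0, 0.0, 105.8]
wrist_force: [0.2, -0.4, -0.3]
opening: 0.0063
grasp_force: 104.1
time: 24.25
ee_pos: [0.5455, -0.2635, 0.0659]
tcp_rot: [-180.0, -0.0, 105.8]
wrist_force: [-2.2, -0.5, 0.6]
opening: 0.0063
grasp_force: 104.4
```

```bash
python3 -m jog '[{"rotation":[0,0,0],"translation":[1,0.3,0],"grip":4},{"rotation":[0,0,0],"translation":[1,0.3,0],"grip":4}]';python3 -m jog '[{"rotation":[0,0,0],"translation":[1,0.3,0],"grip":4},{"rotation":[0,0,0],"translation":[1,0.3,0],"grip":4}]'
```

```text
time: 24.45
ee_pos: [0.5456, -0.2635, 0.0659]
tcp_rot: [-179.9, -0.0, 105.8]
wrist_force: [-7.2, -1.6, 2.3]
opening: 0.0062
grasp_force: 104.7
time: 24.65
ee_pos: [0.5456, -0.2635, 0.0659]
tcp_rot: [-179.8, -0.0, 105.7]
wrist_force: [-13.2, -3.7, 4.6]
opening: 0.0062
grasp_force: 105.1
```

It is home against the stop (force rising without motion). Now I'll relax, release and rise.

```bash
python3 -m jog '[{"rotation":[0,0,0],"translation":[-1,-0.3,0],"grip":4},{"rotation":[0,0,0],"translation":[-2,-0.6,0],"grip":4},{"rotation":[0,0,0],"translation":[-2,-0.6,0],"grip":8},{"rotation":[0,0,0],"translation":[-2,-0.6,0],"grip":14},{"rotation":[0,0,0],"translation":[-2,-0.6,0],"grip":22},{"rotation":[0,0,0],"translation":[-2,-0.6,0],"grip":30},{"rotation":[0,0,0],"translation":[-2,-0.6,0],"grip":30},{"rotation":[0,0,0],"translation":[-2,-0.6,0],"grip":30},{"rotation":[0,0,0],"translation":[-2,-0.6,10],"grip":30},{"rotation":[0,0,0],"translation":[-2,-0.6,30],"grip":30},{"rotation":[0,0,0],"translation":[-2,-0.6,60],"grip":30},{"rotation":[0,0,0],"translation":[-20,-5,95],"grip":30},{"rotation":[0,0,0],"translation":[-60,-15,110],"grip":30},{"rotation":[0,0,0],"translation":[-105,-25,120],"grip":30},{"rotation":[0,0,0],"translation":[-140,-35,120],"grip":30},{"rotation":[0,0,0],"translation":[-150,-40,120],"grip":30},{"rotation":[0,0,0],"translation":[-150,-40,120],"grip":30}]'
python3 - <<'E'
from h import *
a=np.radians(15.7);ex=np.array([np.cos(a),np.sin(a)]);ey=np.array([-ex[1],ex[0]]); b=np.array([.6626,-.2301])
for n in("scene","top"):
    p,d,i=cam(n); W=pts(d,i); L=np.stack([(W[...,:2]-b)@ex,(W[...,:2]-b)@ey],-1)*1000
    im=p[...,::-1].copy(); hsv=cv2.cvtColor(im,cv2.COLOR_BGR2HSV)
    m=(np.abs(L[...,0]+20)<120)&(np.abs(L[...,1])<75)&(W[...,2]>.075)&(W[...,2]<.1)&(hsv[...,1]>70)&(hsv[...,0]<30)
    q=L[m]; print(n,m.sum(),np.percentile(q[:,0],[1,99]).round(1),np.percentile(q[:,1],[1,99]).round(1),np.percentile(W[m][:,2],95))
    m=(np.abs(L[...,0])<60)&(np.abs(L[...,1])<40)&(W[...,2]>.05)&(W[...,2]<.07)
    A=np.c_[L[m]/1000,np.ones(m.sum())]; c,*_=np.linalg.lstsq(A,W[m][:,2],rcond=None); print(" floor",c.round(4))
    if n=="scene": cv2.imwrite("pics/end.png",cv2.resize(im[100:350,190:430],None,fx=2.4,fy=2.4,interpolation=cv2.INTER_CUBIC))
E
```

```text
time: 26.35
ee_pos: [0.3968, -0.3036, 0.1869]
tcp_rot: [180.0, 0.1, 105.7]
wrist_force: [0.9, 0.1, 0.4]
opening: 0.0299
grasp_force: 0.0
scene 360 [-125.9   69.8] [-55.3  50. ] 0.08518585207100543
 floor [-0.0007  0.0025  0.0597]
top 330 [-124.2   72.6] [-48.9  54.3] 0.08790755719684216
 floor [-0.001  -0.0036  0.06  ]
```

View pics/end.png

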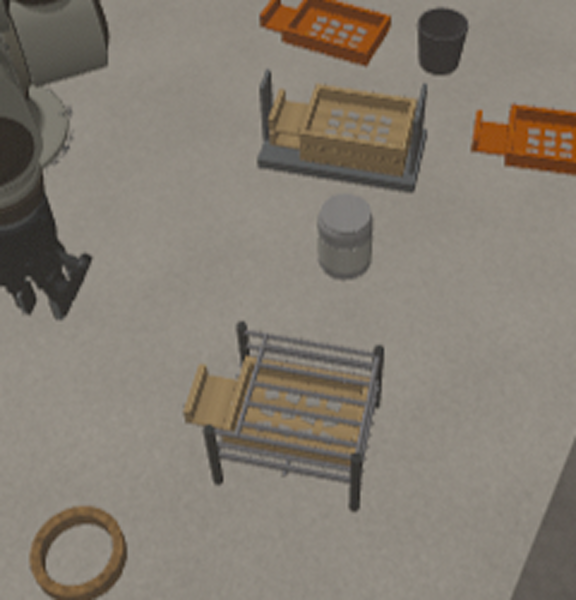

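The tray lies flat in the rack (pixel 300,410) with its floor at z 60 mm, about 0 to −2 mm from home and with the handle at the mouth. The lower trays, can, tape and cup are in place and the gripper is clear, so I'm handing in.

```bash
python3 -c "
from workcell import bot
print(bot.job_done())"
```

```text
the job is handed in; nothing more can be done
None
```

I handed the job in at about 26 s: the top tray was set down flat on the bench, regripped by its handle lip, and slid into the rack against the back stop with the handle at the mouth; the last picture shows the lower trays, can, tape and cup in place, but no verdict came back.

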